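Bring the sample docks' flip flags up to date

ROBOT

A 6-joint arm with a two-finger parallel gripper is mounted at the origin on the work surface. World frame = base frame: x ahead of the robot, y to its left, z up, the work surface at z = 0. Lengths are in m, angles in rad, forces in N, time in s.
With the tool pointing down it reaches from about 0.425 to 0.925 m from the base axis. Payload 12.5 kg.
Tool frame: the origin (TCP) lies on the centre line of the jaws, within the pads' length; the fingertips stand 11 mm ahead of it and the grasp point (between the pads) lies 8 mm behind it; z points along the fingers, y is the direction in which the jaws open and shut (so a half turn about z gives the same grasp; the last joint's range is limited). The gripper opens to 85 mm and grips with 20 to 120 N. Pads are 22 mm wide; open, the fingers measure 114 mm over their backs; the gripper's body (76 mm by 85 mm) begins 54 mm behind the grasp point. The pads swing forward as they close: fully open they stand 13 mm farther back than shut.
Start: joints at [1.003, 0.491, 1.559, -0, 1.092, -0.106], TCP at [0.278, 0.56, 0.242] pointing down, gripper open.
Joint ranges: [-3.1, 3.1], [-0.84, 2.19], [0.05, 2.79], [-1.13, 4.28], [0.06, 2.93], [-2.69, 2.69]. Speed limits (rad/s): [2.22, 2.22, 2.79, 3.14, 3.14, 3.14].

INTERFACE

Orientations are given as a unit quaternion [w, x, y, z].
In Python, from rig import robot, vision, job, models gives the robot as it stands.
- The arm moves only by the shell command python3 -m handwheel 'ROWS'. ROWS is JSON, a list of rows, each an object with "delta_pos": the shift along the tool's x, y, z in m, a list of three; "roll": the turn about the tool's z in rad; "claw": the gripper's target within -1 to 1 (shut at 1, half-way at 0, fully open at -1). A call has 1 to 5 rows; each row is the pose to reach, as a shift and turn from the pose commanded when the call began, along the tool's axes at that moment; what a row does not reach only later rows make up. A row lasts 1/10 s, in which the tool goes at most 50 mm and 8.59 degrees, less where a joint would pass 70% of its speed; a pose out of reach is approached as far as the arm can. A call with a gripper value outside its range is refused whole. The fingers move at their own pace and stop on an object; the grip force is fixed at half the most. Time passes only in rows, so rows that repeat a pose let the fingers close. It gives the time, the measured TCP pose, the force and the opening at its end, in the units of the state.
- robot.observe(): the state, without advancing time (a new reading comes with each control period).
- vision.snapshot(name): name is "scene" or "top" or "wrist"; returns a dict with "frame" (480x640x3 uint8, red, green, blue), "fx", "fy", "cx", "cy" (pixels), "k1" (the pictures are not rectified: a ray, as slopes to the right and down, at radius r is drawn at 1 + k1 r^2 times it, then the intrinsics apply), "rvec" (rotation vector, rad) and "tvec" (3), from world to camera coordinates, as OpenCV has them. Camera axes: x right, y down, z forward; pixel columns grow to the right and rows downward; lengths in m; the calibration is good to about 2 mm. A picture is of the moment at which its call begins. There is no depth.
- job.hand_in(): hands the job in, once; it reports no verdict.
Trained networks look in the newest picture that a camera, given by its name, has taken for a name from the list of things; names that differ only in an ending like _2 or _b are one class to them, and where a whole thing is asked for, a point or a joint stands for the part that bears it (a point fixed in the world has none). Each returns a list of dicts, best first, with "confidence" (0 to 1); they miss things now and then, are a little off and sometimes report something else, mostly with a low value. They report only what shows in the picture. A call takes as long as a camera call. They do not tell look-alikes from the thing itself.
- models.spot_in(camera, name): "rect" ([left, top, width, height] in pixels, round what is visible of it).
- models.trace(camera, name): "pixels" (480x640 bool, what is visible of it) and "rect" ([left, top, width, height] in pixels, round what is visible of it).
The state is a dict: "clock": time; "joint_positions": joint angles; "joint_velocities": joint speeds; "tau": joint torques, N m; "eef_pos": TCP position; "orientation": TCP orientation; "ft_force": force on the tool from outside, world axes, zero at the start; "moment": the same for the moment, N m; "width": finger opening in m.
Only numpy, scipy, OpenCV 4.12 (cv2) and the standard library are available. Lean on these libraries where they do the work, as an engineer would, in place of code of your own. Each camera call takes 0.05 s, during which the arm holds its last target.

TASK

Each jar dock on the hand-over board has a flip flag that must tell the truth: solid-disc face up when a jar stands between the dock's three pins, open-ring face up when its place is empty. Jars have been moved and some flags are now wrong: hook a fingertip under the tab of each wrong flag and flip it right over its pivot so that it lies flat on the other side; any flag that is already right stays down. Pick nothing up: the jars and everything else on the bench stay where they are.

Things in the scene. Friction and masses are not known exactly. Their poses are not given: they have to be found in the camera images.
- dock_a: one of three alike, fixed jar docks. Origin: on its underside, straight below the middle of the flag's pivot; x runs along the pivot towards the jar's place, y left, z up. Base plate x -55 to +150 mm, y -50 to +50, 5 mm thick. Its grey sheet stand (x -61 to +61, y -34 to +34) has a flat top 70 mm up; the pivot axis lies along x, 75 mm above the origin.
- dock_b: one of three alike, fixed jar docks. Origin: on its underside, straight below the middle of the flag's pivot; x runs along the pivot towards the jar's place, y left, z up. Base plate x -55 to +150 mm, y -50 to +50, 5 mm thick. Its grey sheet stand (x -61 to +61, y -34 to +34) has a flat top 70 mm up; the pivot axis lies along x, 75 mm above the origin.
- dock_c: one of three alike, fixed jar docks. Origin: on its underside, straight below the middle of the flag's pivot; x runs along the pivot towards the jar's place, y left, z up. Base plate x -55 to +150 mm, y -50 to +50, 5 mm thick. Its grey sheet stand (x -61 to +61, y -34 to +34) has a flat top 70 mm up; the pivot axis lies along x, 75 mm above the origin.
- dock_a_seat (a point): centre of the jar's place on this dock, between three steel pins 12 mm high (108 mm to +x of the dock's origin, 5 mm above it); the dock is loaded when a jar stands here
- dock_b_seat (a point): centre of the jar's place on this dock, between three steel pins 12 mm high (108 mm to +x of the dock's origin, 5 mm above it); the dock is loaded when a jar stands here
- dock_c_seat (a point): centre of the jar's place on this dock, between three steel pins 12 mm high (108 mm to +x of the dock's origin, 5 mm above it); the dock is loaded when a jar stands here
- flag_a (a joint): flip flag of dock_a, 40 g: 0 = lying flat to +y of the dock, OPEN RING face up (empty); 1.57 = upright; 3.14 = lying flat to -y, SOLID DISC face up (jar here). White plate 5 mm thick, 96 mm along the pivot, reaching 54 mm out, its finger tab 66 mm out. Free pivot with a little drag: past upright it falls the rest of the way by itself.
- flag_a_tab (a point): middle of the free edge of the finger tab of the flag on dock_a, at mid thickness; it moves with the flag, 66 mm from the pivot axis. The tab is 44 mm wide along the pivot and 5 mm thick. With the flag flat it is level with the pivot and overhangs the stand by 32 mm, nothing under it but the bench board 80 mm below
- flag_b (a joint): flip flag of dock_b, 40 g: 0 = lying flat to +y of the dock, OPEN RING face up (empty); 1.57 = upright; 3.14 = lying flat to -y, SOLID DISC face up (jar here). White plate 5 mm thick, 96 mm along the pivot, reaching 54 mm out, its finger tab 66 mm out. Free pivot with a little drag: past upright it falls the rest of the way by itself.
- flag_b_tab (a point): middle of the free edge of the finger tab of the flag on dock_b, at mid thickness; it moves with the flag, 66 mm from the pivot axis. The tab is 44 mm wide along the pivot and 5 mm thick. With the flag flat it is level with the pivot and overhangs the stand by 32 mm, nothing under it but the bench board 80 mm below
- flag_c (a joint): flip flag of dock_c, 40 g: 0 = lying flat to +y of the dock, OPEN RING face up (empty); 1.57 = upright; 3.14 = lying flat to -y, SOLID DISC face up (jar here). White plate 5 mm thick, 96 mm along the pivot, reaching 54 mm out, its finger tab 66 mm out. Free pivot with a little drag: past upright it falls the rest of the way by itself.
- flag_c_tab (a point): middle of the free edge of the finger tab of the flag on dock_c, at mid thickness; it moves with the flag, 66 mm from the pivot axis. The tab is 44 mm wide along the pivot and 5 mm thick. With the flag flat it is level with the pivot and overhangs the stand by 32 mm, nothing under it but the bench board 80 mm below
- jar_a: squat amber sample jar with white screw cap, 62 mm diameter, 58 mm high, 160 g, loose; origin: centre of its underside
- jar_c: squat amber sample jar with white screw cap, 62 mm diameter, 58 mm high, 160 g, loose; origin: centre of its underside
- jar_out: squat amber sample jar with white screw cap, 62 mm diameter, 58 mm high, 160 g, loose; origin: centre of its underside; it has been taken off its dock and stands on the bench, to be left there
- beaker: glass beaker 52 mm diameter, 62 mm high, between two docks; loose bystander to be left alone; origin: centre of its underside
- flask: small conical flask 62 mm diameter, 66 mm high, between two docks; loose bystander to be left alone; origin: centre of its underside
- marker: marker pen 130 mm long, 13 mm thick, lying between two docks; loose bystander to be left alone; origin: centre of its underside
- spatula: steel lab spatula 140 mm long, 4 mm thick, lying between two docks; loose bystander to be left alone; origin: centre of its underside
- timer: white bench timer 75 x 62 x 18 mm, left of the docks; loose bystander to be left alone; origin: centre of its underside
- dish: shallow glass dish 90 mm diameter, 16 mm high, left of the docks; loose bystander to be left alone; origin: centre of its underside
Not all that is in view belongs to the job. Leave any turquoise look-alike of the jar_c alone. Leave any blue look-alike of the jar_a alone.

How it is judged:
At the end, for the whole second after the job is handed in: Every flag is right and at rest, lying flat to within 5 degrees: the loaded docks (dock_a and dock_c) show the solid disc (joint near 3.14), the empty dock_b shows the open ring (joint near 0). jar_a and jar_c stand upright on their docks, within 12 mm of the centre of their place (value of joint each of flag_a, flag_c above 3.0516 rad and value of joint flag_b below 0.09 rad and velocity of joint flag_a between -0.1 and 0.1 rad/s and velocity of joint flag_b between -0.1 and 0.1 rad/s and velocity of joint flag_c between -0.1 and 0.1 rad/s and horizontal distance between jar_a and dock_a_seat below 0.012 m and angle between each of jar_a, jar_c's own z axis and vertical below 0.1 rad and horizontal distance between jar_c and dock_c_seat below 0.012 m); the robot touches nothing.
It fails at once if the flag that was already right is lifted by more than about 20 degrees (value of joint flag_c below 2.79 rad).
It fails at once if a sample jar is moved by more than 20 mm, lifted, or knocked over (distance of any of jar_a, jar_c, jar_out from where it was at the start of the episode above 0.02 m or angle between any of jar_a, jar_c, jar_out's own z axis and vertical above 0.5 rad).
It fails at once if a thing on the board (beaker, flask, marker, spatula) is moved by more than 20 mm, lifted, or knocked over (distance of any of beaker, flask, marker, spatula from where it was at the start of the episode above 0.02 m or angle between any of beaker, flask, spatula's own z axis and vertical above 0.5 rad).
It fails at once if a thing on the bench (timer, dish) is moved by more than 20 mm, lifted, or knocked over (distance of any of timer, dish from where it was at the start of the episode above 0.02 m or angle between any of timer, dish's own z axis and vertical above 0.5 rad).
It also fails if it takes over 48 s, if anything falls off the work surface, if the arm or the gripper's body presses on something with over 40 N, if the wrist force passes 120 N, or if a joint passes its speed limit or range.

## Working session

There is one attempt and no reset: what is moved stays moved. The work goes in short steps, Python scripts to look and compute and a shell command to move; the robot and the scene stay as the last step left them, time stands still between calls to the robot, and variables do not carry over. Pictures are saved under pics/ and viewed, and the job is handed in when it is done.

```bash
mkdir -p pics; ls
python3 - <<'E'
from rig import robot, vision
import cv2
for n in ["scene","top","wrist"]:
    s=vision.snapshot(n); cv2.imwrite(f"pics/{n}0.png",s["frame"][:,:,::-1]); print(n,[s[k] for k in("fx","fy","cx","cy","k1","rvec","tvec")])
print(robot.observe())
E
```

```text
pics
scene [619.6481449315681, 619.6481449315681, 316.4257321750239, 235.31609480897018, 0.011341336959822501, array([ 1.43319862,  2.12756941, -0.88358895]), array([ 0.21773742, -0.3172754 ,  2.02323973])]
top [542.5914583736302, 542.5914583736302, 323.0912304311776, 241.94870020311484, 0.009571773643956923, array([ 2.15138187, -2.1407831 ,  0.13330282]), array([-0.00163513,  0.59335715,  1.23646716])]
wrist [364.43919597711323, 364.43919597711323, 320.45503204409425, 233.3827696785745, 0.014819365502385063, array([-2.44881626, -1.51669314, -0.22580033]), array([-0.62582178, -0.03777394,  0.37873211])]
{'clock': 0.15, 'joint_positions': array([ 1.00339263e+00,  4.91432174e-01,  1.55928755e+00,  4.45911174e-06,
        1.09168162e+00, -1.05618907e-01]), 'joint_velocities': array([ 4.13452550e-04, -1.32930941e-03, -1.52663837e-03,  1.28139244e-03,
        3.36482761e-05,  1.11236115e-03]), 'tau': array([ 1.85032019e-03, -6.18699574e+01, -2.61689651e+01, -1.26780924e-04,
        3.23882283e-03, -4.57255601e-05]), 'eef_pos': array([0.2783812 , 0.55942458, 0.24186263]), 'orientation': array([-1.35381587e-04,  2.28847309e-01,  9.73462247e-01, -3.81016800e-04]), 'ft_force': array([ 0.71088931, -0.12522498,  0.96547992]), 'moment': array([-0.04991415, -0.01950984,  0.00536929]), 'width': 0.08544461951311945}
```

View pics/scene0.png

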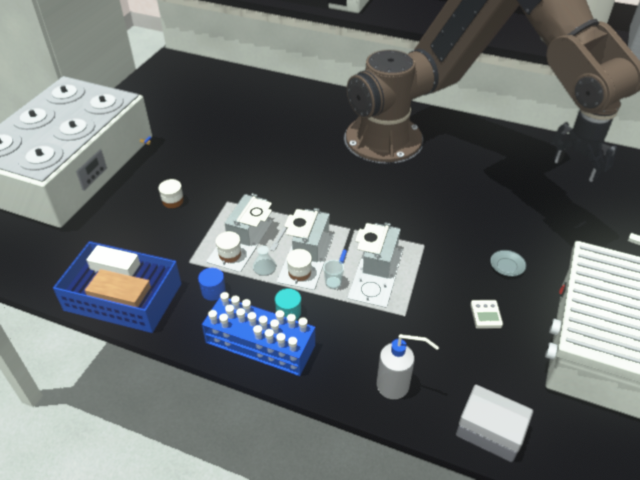

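View pics/top0.png

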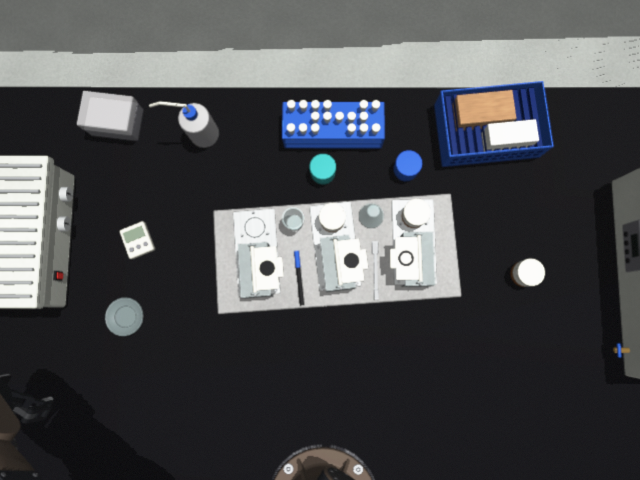

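View pics/wrist0.png

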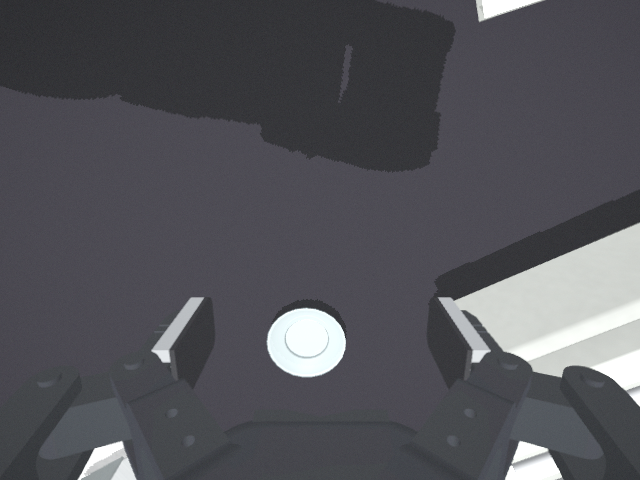

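Run:
```python
import cv2
t=cv2.imread("pics/top0.png");s=cv2.imread("pics/scene0.png")
cv2.imwrite("pics/topz.png",cv2.resize(t[190:315,215:465],None,fx=3.2,fy=3.2,interpolation=cv2.INTER_CUBIC))
cv2.imwrite("pics/scz.png",cv2.resize(s[185:310,190:430],None,fx=3.2,fy=3.2,interpolation=cv2.INTER_CUBIC))
```

```text
(no output)
```

View pics/topz.png

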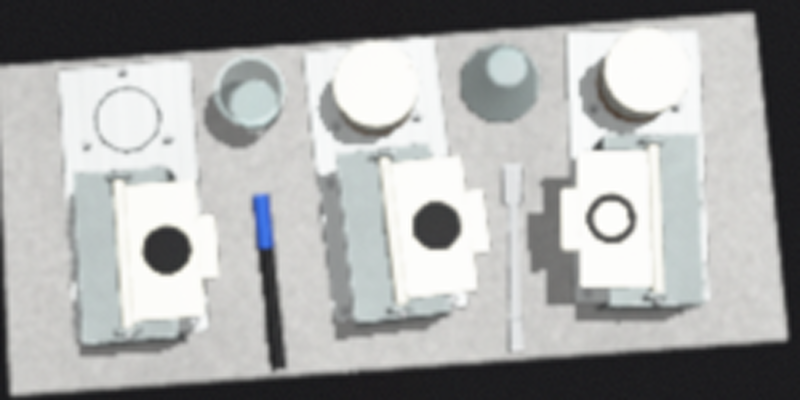

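View pics/scz.png

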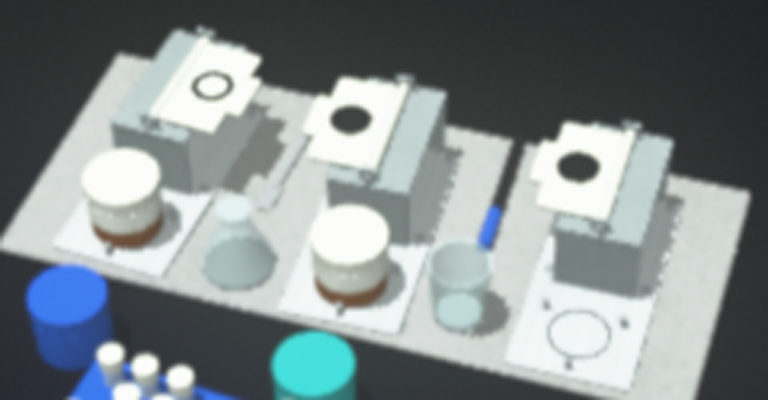

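```bash
cat > h.py <<'E'
import numpy as np, cv2
def proj(s,P):
    D=np.array([s["k1"],0,0,0,0.]);K=np.array([[s["fx"],0,s["cx"]],[0,s["fy"],s["cy"]],[0,0,1.]])
    return cv2.projectPoints(np.asarray(P,float).reshape(-1,1,3),s["rvec"],s["tvec"],K,D)[0].reshape(-1,2)
def dockpts(p,L):
    x,y,z,w=p;c,s_=np.cos(w),np.sin(w);L=np.asarray(L)
    return np.c_[x+c*L[:,0]-s_*L[:,1],y+s_*L[:,0]+c*L[:,1],z+L[:,2]]
E
python3 - <<'E'
from h import *
from rig import vision
from scipy.optimize import least_squares
T=vision.snapshot("top");S=vision.snapshot("scene")
def L(sg): return np.array([[22,66*sg,77.5],[-22,66*sg,77.5],[48,54*sg,77.5],[-48,54*sg,77.5]])/1000
data={"b":(-1,[(217,215),(217,276),(194,182),(207,318)],[(531,177),(541,150),(540,203),(568,123)]),
"c":(-1,[(480,190),(488,250),(462,156),(476,292)],[(305,117),(317,92),(313,155),(343,78)]),
"a":(1,[(560,190),(562,250),(577,150),(580,288)],[(246,95),(262,64),(213,130),(250,48)])}
for k,(sg,t,s) in data.items():
    t=np.array(t)/3.2+[215,190]; s=np.array(s)/3.2+[190,185]
    f=lambda p:np.r_[(proj(T,dockpts(p,L(sg)))-t).ravel(),(proj(S,dockpts(p,L(sg)))-s).ravel()]
    r=least_squares(f,[.5,0,0,0]);print(k,r.x.round(4),np.degrees(r.x[3]).round(1));print(r.fun.reshape(-1,2).round(1).tolist())
E
```

```text
b [ 5.228e-01  1.594e-01 -3.000e-04  1.033e-01] 5.9
[[-1.6, 0.6], [0.1, 0.8], [-0.7, 0.2], [-1.1, -0.4], [-0.9, 1.0], [0.0, -2.2], [-1.5, 0.8], [-1.7, 0.4]]
c [ 0.5401 -0.0304  0.0073  0.1228] 7.0
[[-0.4, 0.3], [-0.4, 0.8], [-1.5, 0.3], [-0.5, -0.2], [-1.0, 3.0], [0.2, -0.4], [-2.0, -1.3], [-0.8, -1.6]]
a [ 0.5533 -0.216   0.0151  0.0675] 3.9
[[-0.5, -0.4], [0.4, 0.4], [-1.4, 0.4], [1.0, -0.2], [-2.1, 2.4], [-1.0, 1.3], [0.3, -3.0], [2.1, -0.8]]
```

```bash
cat >> h.py <<'E'
from scipy.spatial.transform import Rotation as R
def tool():
    from rig import robot
    o=robot.observe();q=o["orientation"];return np.array(o["eef_pos"]),R.from_quat([q[1],q[2],q[3],q[0]]).as_matrix(),o
E
python3 - <<'E'
from h import *
from rig import vision
s=vision.snapshot("wrist");p,M,o=tool()
Rc=cv2.Rodrigues(s["rvec"])[0];C=-Rc.T@s["tvec"]
print(M.round(3));print("cam in tool",M.T@(C-p),"axis in tool",(M.T@Rc.T).round(3))
t=np.array([.53,.094,.2]);print(M.T@(t-p), o["clock"])
E
```

```text
[[-0.895  0.446 -0.   ]
 [ 0.446  0.895 -0.   ]
 [ 0.    -0.    -1.   ]]
cam in tool [ 0.07453689  0.00111896 -0.13093425] axis in tool [[-0.    -0.956 -0.292]
 [ 1.    -0.     0.   ]
 [-0.    -0.292  0.956]]
[-0.43263468 -0.30463875  0.0422058 ] 0.3
```

```bash
python3 -m handwheel '[{"delta_pos":[-0.040,-0.026,0],"roll":0,"claw":-1},{"delta_pos":[-0.080,-0.052,0],"roll":0,"claw":-1},{"delta_pos":[-0.120,-0.080,0],"roll":0,"claw":-1},{"delta_pos":[-0.160,-0.106,0],"roll":0,"claw":-1},{"delta_pos":[-0.200,-0.133,0],"roll":0,"claw":-1}]'
python3 -m handwheel '[{"delta_pos":[-0.040,-0.026,0],"roll":0,"claw":-1},{"delta_pos":[-0.080,-0.052,0],"roll":0,"claw":-1},{"delta_pos":[-0.120,-0.080,0],"roll":0,"claw":-1},{"delta_pos":[-0.160,-0.106,0],"roll":0,"claw":-1},{"delta_pos":[-0.200,-0.133,0],"roll":0,"claw":-1}]'
python3 -m handwheel '[{"delta_pos":[-0.020,-0.015,0.02],"roll":0.14,"claw":-1},{"delta_pos":[-0.020,-0.015,0.02],"roll":0.28,"claw":-1},{"delta_pos":[-0.020,-0.015,0.02],"roll":0.42,"claw":-1},{"delta_pos":[-0.020,-0.015,0.02],"roll":0.56,"claw":-1},{"delta_pos":[-0.020,-0.015,0.02],"roll":0.70,"claw":-1}]'
python3 -m handwheel '[{"delta_pos":[0,0,0],"roll":0.14,"claw":-1},{"delta_pos":[0,0,0],"roll":0.28,"claw":-1},{"delta_pos":[0,0,0],"roll":0.30,"claw":-1},{"delta_pos":[0,0,0],"roll":0.30,"claw":-1}]'
python3 - <<'E'
from h import *
from rig import vision
import pickle
s=vision.snapshot("wrist");p,M,o=tool();print(p,M.round(3),o["clock"],o["joint_positions"])
pickle.dump(s,open("w1.pkl","wb"));cv2.imwrite("pics/w1.png",s["frame"][:,:,::-1])
E
```

```text
clock: 0.8
eef_pos: [0.3989, 0.3497, 0.2424]
orientation: [0.0, 0.229, 0.973, 0.0]
ft_force: [1.2, 0.2, 0.9]
width: 0.0856
clock: 1.3
eef_pos: [0.5188, 0.1413, 0.2425]
orientation: [0.0, 0.229, 0.973, 0.0]
ft_force: [0.5, 0.4, -0.3]
width: 0.0856
clock: 1.8
eef_pos: [0.5293, 0.1207, 0.2222]
orientation: [-0.0, 0.551, 0.834, 0.0]
ft_force: [0.7, 0.2, 0.4]
width: 0.0857
clock: 2.2
eef_pos: [0.5293, 0.1209, 0.2223]
orientation: [-0.0, 0.666, 0.746, 0.0]
ft_force: [-1.3, -0.9, 0.3]
width: 0.0851
[0.52925353 0.1208575  0.22229026] [[-0.112  0.994  0.   ]
 [ 0.994  0.112  0.   ]
 [ 0.     0.    -1.   ]] 2.25 [ 1.02789466e-01  3.97398600e-01  1.78501840e+00  6.82634148e-05
  9.59128002e-01 -9.72269456e-03]
```

View pics/w1.png

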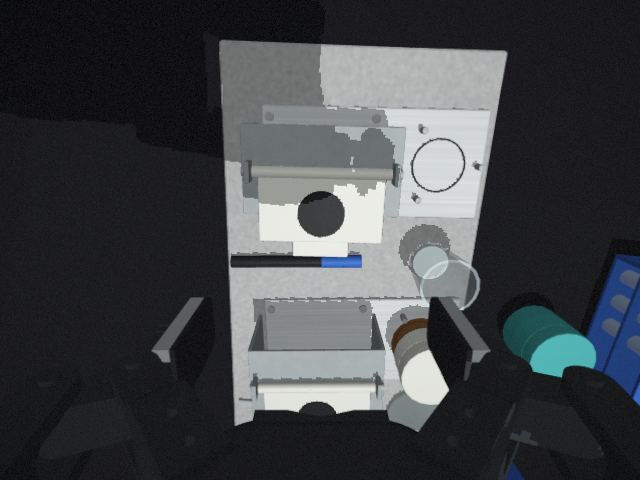

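```bash
python3 -m handwheel '[{"delta_pos":[0.04,0.0,0],"roll":0,"claw":-1},{"delta_pos":[0.08,0.0,0],"roll":0,"claw":-1},{"delta_pos":[0.08,0,0],"roll":0,"claw":-1}]'
python3 - <<'E'
from h import *
from rig import vision
import pickle
s=vision.snapshot("wrist");p,M,o=tool();print(p,o["clock"])
pickle.dump(s,open("w2.pkl","wb"));cv2.imwrite("pics/w2.png",s["frame"][:,:,::-1])
a=cv2.imread("pics/w1.png")[150:280,230:410];b=s["frame"][150:460,200:440,::-1]
cv2.imwrite("pics/w1z.png",cv2.resize(a,None,fx=4,fy=4,interpolation=cv2.INTER_CUBIC))
E
```

```text
clock: 2.55
eef_pos: [0.52, 0.2036, 0.2223]
orientation: [-0.0, 0.665, 0.747, 0.0]
ft_force: [-0.7, -0.5, -0.2]
width: 0.0857
[0.52013469 0.20209141 0.22223659] 2.6
```

View pics/w2.png

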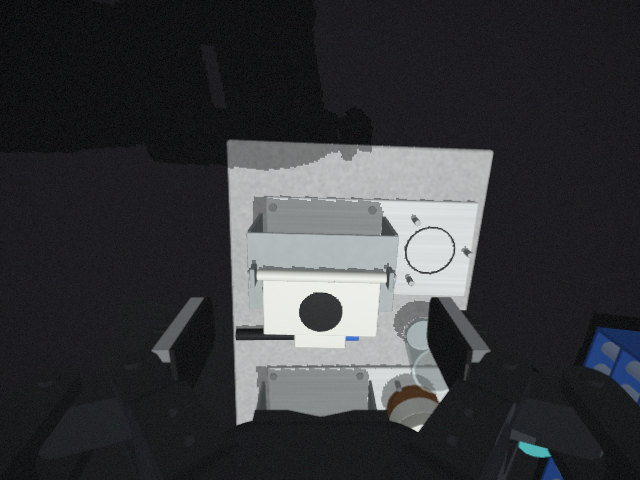

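View pics/w1z.png

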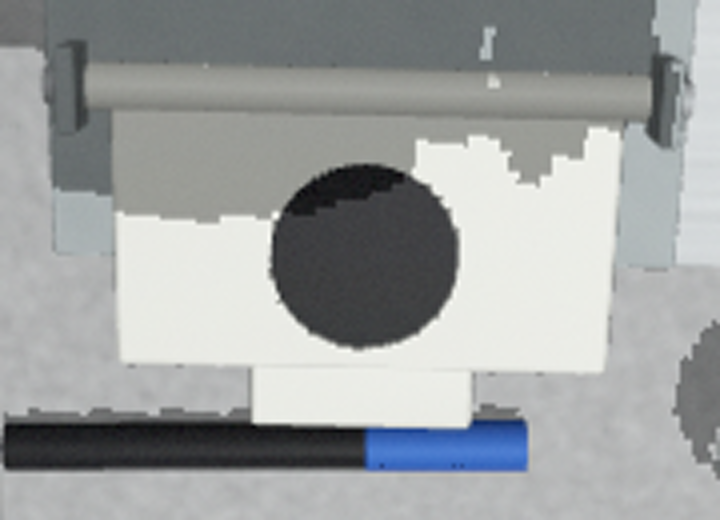

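Run:
```python
import cv2
a=cv2.imread("pics/w2.png")[250:380,230:410]
cv2.imwrite("pics/w2z.png",cv2.resize(a,None,fx=4,fy=4,interpolation=cv2.INTER_CUBIC))
```

```text
(no output)
```

View pics/w2z.png

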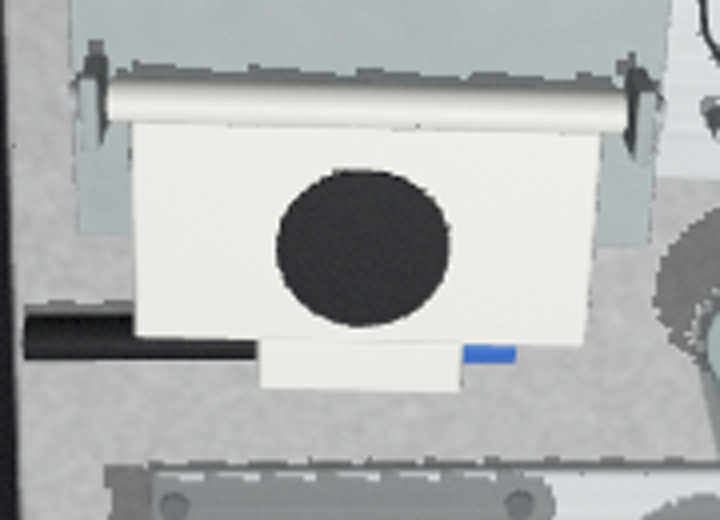

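Run:
```python
from h import *
import pickle
from scipy.optimize import least_squares
A=pickle.load(open("w1.pkl","rb"));B=pickle.load(open("w2.pkl","rb"))
L=np.array([[-22,-66,77.5],[22,-66,77.5],[-48,-54,77.5],[48,-54,77.5]])/1000
a=(np.array([(252,424),(471,427),(121,362),(604,371)])+.5)/4-.5+[230,150]
b=(np.array([(261,390),(460,392),(135,338),(582,345)])+.5)/4-.5+[230,250]
f=lambda p:np.r_[(proj(A,dockpts(p,L))-a).ravel(),(proj(B,dockpts(p,L))-b).ravel()]
r=least_squares(f,[.5,0.15,0,0]);print(r.x.round(4),np.degrees(r.x[3]));print(r.fun.reshape(-1,2).round(1).tolist())
print(dockpts(r.x,[[0,-.066,.075]]))
p,M,o=tool()
t=dockpts(r.x,[[0,-.067,.15]])[0];print(M.T@(t-p),np.degrees(np.arctan2(M[1,1],M[0,1])))
```

```text
[0.5262 0.16   0.0032 0.0955] 5.471027310309564
[[-0.3, 0.1], [0.1, 0.2], [-0.7, 0.8], [0.4, 0.4], [-0.9, -0.7], [0.4, -0.3], [0.1, -0.4], [0.9, -0.3]]
[[0.53252468 0.09429552 0.07815454]]
[-1.09512590e-01 -4.71387691e-05  6.90706697e-02] 6.568894808204571
```

```bash
python3 -m handwheel '[{"delta_pos":[-0.04,0.0,0],"roll":0.019,"claw":-0.46},{"delta_pos":[-0.08,0.0,0],"roll":0.019,"claw":-0.46},{"delta_pos":[-0.111,0,0.03],"roll":0.019,"claw":-0.46},{"delta_pos":[-0.111,0,0.07],"roll":0.019,"claw":-0.46},{"delta_pos":[-0.111,0,0.102],"roll":0.019,"claw":-0.46}]'
python3 -m handwheel '[{"delta_pos":[0,0,0],"roll":0,"claw":-0.46},{"delta_pos":[0,0,0],"roll":0,"claw":-0.46}]'
python3 - <<'E'
from h import *
from rig import vision
import pickle
s=vision.snapshot("wrist");p,M,o=tool();print(p,o["clock"],o["width"])
pd=np.array([.5262,.16,.0032,.0955])
print(M.T@(dockpts(pd,[[0,-.0685,.075]])[0]-p),np.degrees(np.arctan2(M[1,1],M[0,1])))
pickle.dump(s,open("w3.pkl","wb"));cv2.imwrite("pics/w3.png",s["frame"][:,:,::-1])
E
```

```text
clock: 3.1
eef_pos: [0.5325, 0.0881, 0.119]
orientation: [0.0, 0.675, 0.738, 0.0]
ft_force: [-0.3, 0.4, -0.1]
width: 0.0626
clock: 3.3
eef_pos: [0.5329, 0.0896, 0.1208]
orientation: [-0.0, 0.674, 0.738, -0.0]
ft_force: [1.0, 0.2, 0.7]
width: 0.0622
[0.53329782 0.08983864 0.12160113] 3.35 0.06230753350455311
[ 0.0020174 -0.0004472  0.0434005] 5.194928993145278
```

View pics/w3.png

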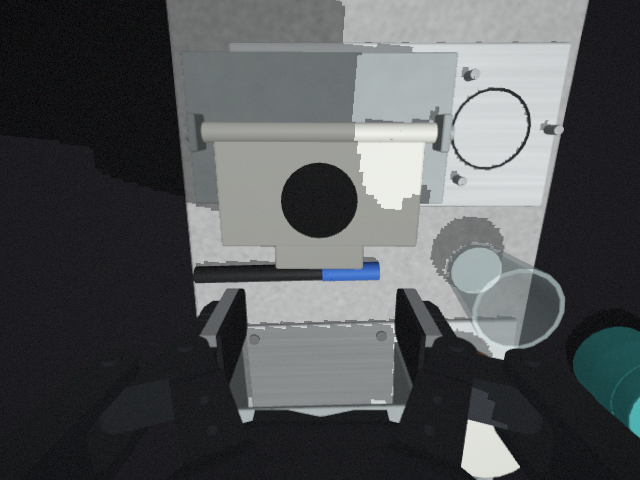

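```bash
python3 -m handwheel '[{"delta_pos":[0.0015,0.0,0.015],"roll":0,"claw":-0.46},{"delta_pos":[0.0015,0,0.03],"roll":0,"claw":-0.46},{"delta_pos":[0.0015,0,0.040],"roll":0,"claw":-0.46},{"delta_pos":[0.0015,0,0.040],"roll":0,"claw":-0.46}]'
python3 - <<'E'
from h import *
from rig import vision
s=vision.snapshot("wrist");p,M,o=tool();print(p,o["clock"],o["width"],o["ft_force"])
pd=np.array([.5262,.16,.0032,.0955])
print(M.T@(dockpts(pd,[[0,-.0685,.075]])[0]-p))
for z in(0.,.006,.011): print(z,proj(s,p+np.array([[11,-31,z*1e3],[-11,-31,z*1e3],[11,31,z*1e3],[-11,31,z*1e3]])/1000@M.T).round().tolist())
cv2.imwrite("pics/w4.png",s["frame"][:,:,::-1])
E
```

```text
clock: 3.75
eef_pos: [0.5326, 0.0916, 0.0805]
orientation: [0.0, 0.674, 0.738, 0.0]
ft_force: [-0.4, -0.1, 0.7]
width: 0.0627
[0.5328079  0.09160252 0.08099313] 3.8 0.06244202382837627 [-0.05464197 -0.76483305  0.5018027 ]
[ 2.15483348e-04 -5.87622956e-05  2.79310416e-03]
0.0 [[241.0, 293.0], [244.0, 342.0], [398.0, 293.0], [395.0, 342.0]]
0.006 [[244.0, 287.0], [247.0, 334.0], [395.0, 287.0], [392.0, 334.0]]
0.011 [[246.0, 282.0], [249.0, 327.0], [393.0, 282.0], [390.0, 327.0]]
```

View pics/w4.png

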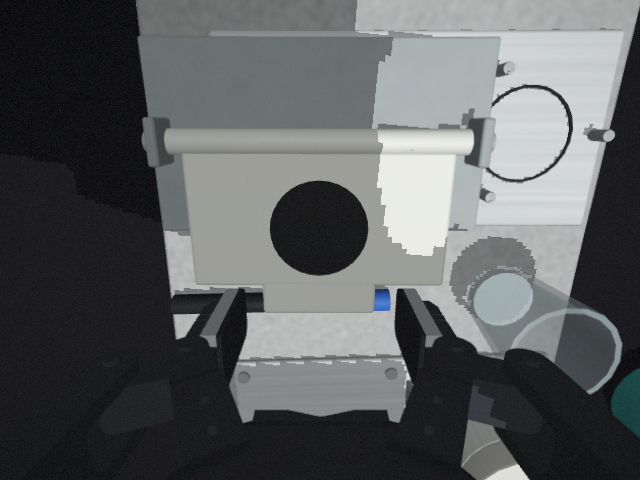

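```bash
python3 -m handwheel '[{"delta_pos":[0,0,0],"roll":0,"claw":1},{"delta_pos":[0,0,0],"roll":0,"claw":1},{"delta_pos":[0,0,0],"roll":0,"claw":1},{"delta_pos":[0,0,0],"roll":0,"claw":1},{"delta_pos":[0,0,0],"roll":0,"claw":1}]'
python3 - <<'E'
from h import *
from rig import vision
s=vision.snapshot("wrist");p,M,o=tool();print(p,o["clock"],o["width"],o["ft_force"])
cv2.imwrite("pics/w5.png",s["frame"][:,:,::-1])
E
```

```text
clock: 4.3
eef_pos: [0.5322, 0.0914, 0.0816]
orientation: [0.0, 0.675, 0.738, 0.0]
ft_force: [-4.9, -2.4, 10.1]
width: 0.0408
[0.53218365 0.09144034 0.0815701 ] 4.35 0.040946238634236666 [-4.780055   -1.42215001  9.65880965]
```

View pics/w5.png

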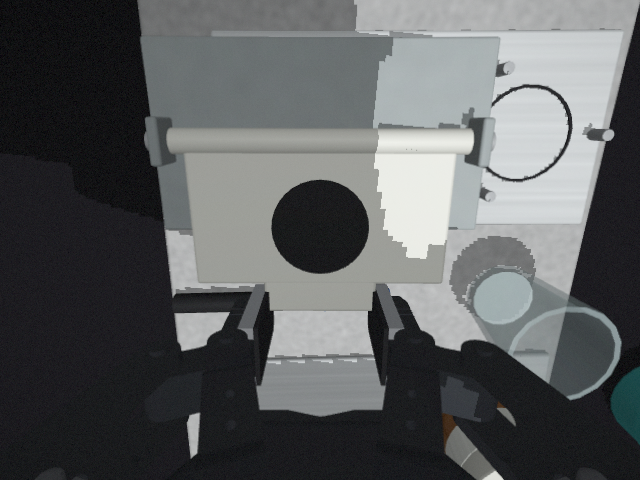

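```bash
python3 -m handwheel '[{"delta_pos":[0.0005,0,-0.006],"roll":0,"claw":1},{"delta_pos":[0.001,0,-0.011],"roll":0,"claw":1},{"delta_pos":[0.0037,0,-0.021],"roll":0,"claw":1},{"delta_pos":[0.0082,0,-0.031],"roll":0,"claw":1}]'
python3 - <<'E'
from h import *
from rig import vision
s=vision.snapshot("wrist");p,M,o=tool();print(p,o["clock"],o["width"],o["ft_force"])
cv2.imwrite("pics/w6.png",s["frame"][:,:,::-1])
E
```

```text
clock: 4.75
eef_pos: [0.5312, 0.0998, 0.1117]
orientation: [-0.001, 0.675, 0.738, -0.0]
ft_force: [-1.2, 3.3, -7.0]
width: 0.0403
[0.53129281 0.10065713 0.11302963] 4.8 0.04061832044208367 [-4.09368798  1.19164413 -2.85797532]
```

View pics/w6.png

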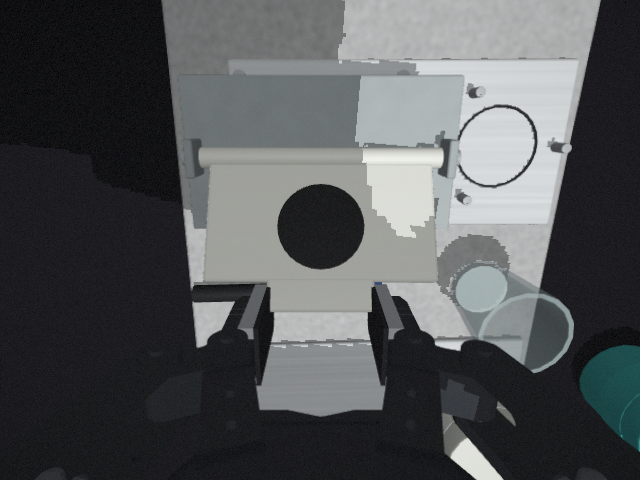

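```bash
python3 -m handwheel '[{"delta_pos":[0.006,0,-0.009],"roll":0,"claw":1},{"delta_pos":[0.0138,0,-0.0163],"roll":0,"claw":1},{"delta_pos":[0.0226,0,-0.0225],"roll":0,"claw":1},{"delta_pos":[0.0323,0,-0.027],"roll":0,"claw":1},{"delta_pos":[0.0426,0,-0.030],"roll":0,"claw":1}]'
python3 - <<'E'
from h import *
from rig import vision
s=vision.snapshot("wrist");p,M,o=tool();print(p,o["clock"],o["width"],o["ft_force"])
cv2.imwrite("pics/w7.png",s["frame"][:,:,::-1])
E
```

```text
clock: 5.3
eef_pos: [0.5276, 0.1427, 0.1423]
orientation: [0.0, 0.675, 0.738, -0.0]
ft_force: [-7.4, 2.0, -11.2]
width: 0.0407
[0.52722462 0.1439785  0.14222611] 5.35 0.04054996189980751 [-4.61100008  1.17102281 -6.06882096]
```

View pics/w7.png

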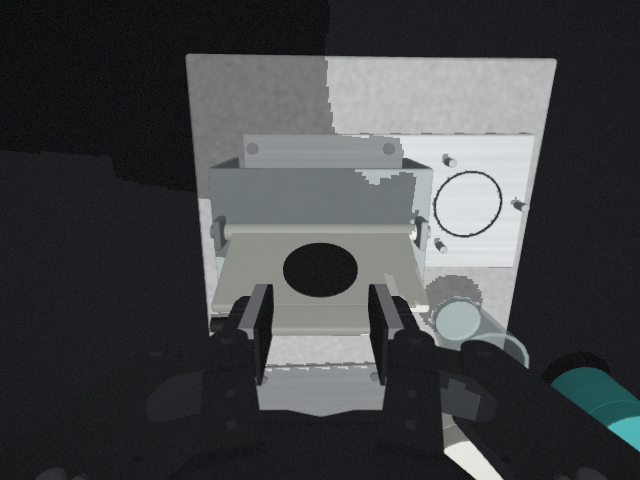

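```bash
cat >> h.py <<'E'
def flagpts(pd,th,side=1):
    # th=0 flat +y ; returns outer tab corners & plate corners, top/bottom faces
    L=[]
    for x,r in((-.022,.066),(.022,.066),(-.048,.054),(.048,.054)):
        for n in(.0025,-.0025):
            L.append([x,r*np.cos(th)-n*np.sin(th),.075+r*np.sin(th)+n*np.cos(th)])
    return dockpts(pd,L)
E
python3 - <<'E'
from h import *
from rig import vision
s=vision.snapshot("wrist");pd=np.array([.5262,.16,.0032,.0955])
for a in(60,70,80,90): print(a,proj(s,flagpts(pd,np.radians(180-a))).round().astype(int).tolist())
p,M,o=tool();print(p)
E
```

```text
60 [[270, 347], [269, 341], [370, 346], [371, 341], [217, 323], [214, 317], [424, 322], [426, 316]]
70 [[268, 333], [267, 325], [373, 333], [374, 325], [212, 311], [210, 303], [428, 310], [430, 303]]
80 [[265, 314], [264, 304], [375, 313], [376, 303], [209, 296], [207, 286], [432, 295], [433, 285]]
90 [[263, 289], [263, 277], [377, 289], [377, 277], [206, 277], [204, 266], [435, 276], [436, 265]]
[0.52729128 0.14341211 0.14186609]
```

```bash
python3 -m handwheel '[{"delta_pos":[0.008,0,-0.0025],"roll":0,"claw":1},{"delta_pos":[0.0163,0,-0.0035],"roll":0,"claw":1},{"delta_pos":[0.0247,0,-0.0035],"roll":0,"claw":1},{"delta_pos":[0.033,0,-0.0035],"roll":0,"claw":1},{"delta_pos":[0.035,0,-0.003],"roll":0,"claw":1}]'
python3 - <<'E'
from h import *
from rig import vision
s=vision.snapshot("wrist");p,M,o=tool();print(p,o["clock"],o["width"],o["ft_force"])
pd=np.array([.5262,.16,.0032,.0955])
for a in(70,80,90,100,110): print(a,proj(s,flagpts(pd,np.radians(180-a))).round().astype(int).tolist())
cv2.imwrite("pics/w8.png",s["frame"][:,:,::-1])
E
```

```text
clock: 5.9
eef_pos: [0.5243, 0.1776, 0.1441]
orientation: [-0.0, 0.674, 0.739, -0.001]
ft_force: [-5.4, -4.3, -3.3]
width: 0.0384
[0.52426158 0.17749996 0.14405362] 5.95 0.0386408341698044 [-4.9983981  -3.65711561 -4.08335077]
70 [[271, 397], [270, 391], [369, 396], [370, 390], [219, 373], [217, 366], [421, 372], [423, 366]]
80 [[269, 381], [268, 373], [371, 381], [371, 372], [216, 360], [214, 352], [424, 360], [425, 351]]
90 [[267, 361], [267, 350], [372, 360], [373, 350], [213, 344], [212, 334], [426, 343], [427, 334]]
100 [[266, 336], [266, 324], [373, 335], [373, 324], [212, 325], [211, 314], [428, 325], [428, 314]]
110 [[266, 308], [266, 296], [373, 308], [373, 296], [211, 304], [211, 293], [428, 304], [428, 292]]
```

View pics/w8.png

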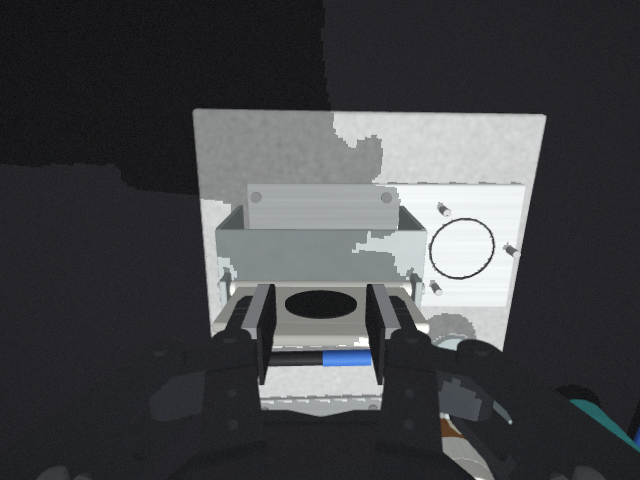

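```bash
python3 -m handwheel '[{"delta_pos":[0.006,0,0],"roll":0,"claw":1},{"delta_pos":[0.012,0,0],"roll":0,"claw":1},{"delta_pos":[0.014,0,0],"roll":0,"claw":-0.4},{"delta_pos":[0.014,0,0],"roll":0,"claw":-0.4},{"delta_pos":[0.014,0,0],"roll":0,"claw":-0.4}]'
python3 -m handwheel '[{"delta_pos":[0,0,0],"roll":0,"claw":-0.4},{"delta_pos":[0,0,0],"roll":0,"claw":-0.4},{"delta_pos":[0,0,0],"roll":0,"claw":-0.4}]'
python3 - <<'E'
from h import *
from rig import vision
s=vision.snapshot("wrist");p,M,o=tool();print(p,o["clock"],o["width"],o["ft_force"])
cv2.imwrite("pics/w9.png",s["frame"][:,:,::-1])
E
```

```text
clock: 6.45
eef_pos: [0.5238, 0.1911, 0.1446]
orientation: [0.0, 0.675, 0.738, 0.0]
ft_force: [-0.7, 0.4, 0.7]
width: 0.0584
clock: 6.75
eef_pos: [0.5236, 0.1908, 0.1443]
orientation: [-0.0, 0.675, 0.738, 0.0]
ft_force: [-0.1, 1.1, 0.9]
width: 0.06
[0.52358009 0.19086025 0.14430319] 6.8 0.05939648545433453 [ 0.6124143   0.63701528 -0.26194469]
```

View pics/w9.png

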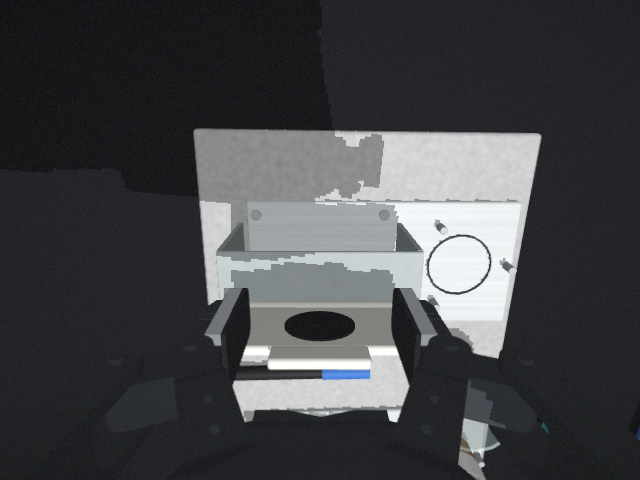

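Run:
```python
from h import *
from rig import vision
s=vision.snapshot("wrist");p,M,o=tool()
pd=np.array([.5262,.16,.0032,.0955])
for a in(70,80,90,100,110): print(a,proj(s,flagpts(pd,np.radians(180-a))).round().astype(int)[:4].tolist())
cv2.imwrite("pics/w10.png",s["frame"][240:420,200:440,::-1].repeat(3,0).repeat(3,1))
```

```text
70 [[271, 420], [270, 415], [367, 420], [368, 414]]
80 [[269, 406], [268, 398], [369, 406], [369, 398]]
90 [[268, 387], [267, 377], [370, 386], [370, 376]]
100 [[266, 363], [266, 352], [371, 363], [371, 351]]
110 [[266, 336], [266, 324], [371, 336], [370, 324]]
```

View pics/w10.png

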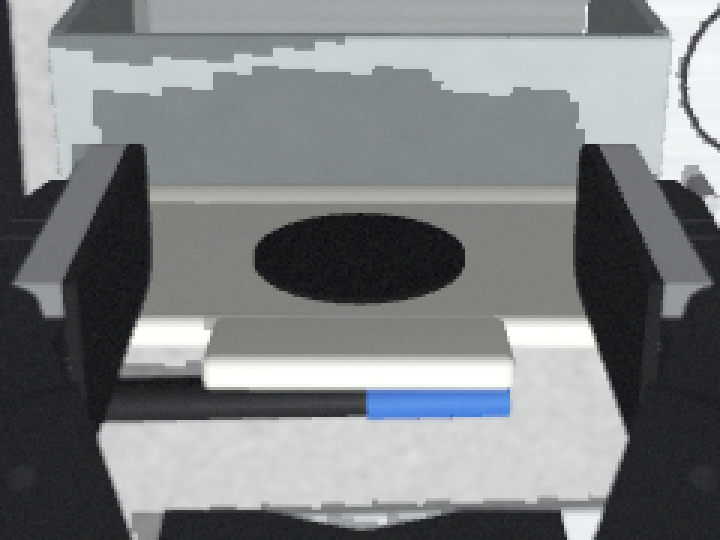

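```bash
python3 -m handwheel '[{"delta_pos":[0,0,-0.03],"roll":0,"claw":0},{"delta_pos":[-0.03,0,-0.035],"roll":0,"claw":1},{"delta_pos":[-0.062,0,-0.035],"roll":0,"claw":1},{"delta_pos":[-0.062,0,-0.035],"roll":0,"claw":1},{"delta_pos":[-0.062,0,-0.02],"roll":0,"claw":1}]'
python3 -m handwheel '[{"delta_pos":[0,0,0.03],"roll":0,"claw":1},{"delta_pos":[0,0,0.035],"roll":0,"claw":1},{"delta_pos":[0.01,0,0.035],"roll":0,"claw":1},{"delta_pos":[0.02,0,0.035],"roll":0,"claw":1},{"delta_pos":[0.03,0,0.035],"roll":0,"claw":1}]'
python3 -m handwheel '[{"delta_pos":[0.01,0,0],"roll":0,"claw":1},{"delta_pos":[0.02,0,0],"roll":0,"claw":1},{"delta_pos":[0.03,0,0],"roll":0,"claw":1},{"delta_pos":[0.03,0,0],"roll":0,"claw":1},{"delta_pos":[0.03,0,0],"roll":0,"claw":1}]'
python3 - <<'E'
from h import *
from rig import vision
s=vision.snapshot("wrist");p,M,o=tool();print(p,o["clock"],o["width"],o["ft_force"])
cv2.imwrite("pics/w11.png",s["frame"][:,:,::-1])
E
```

```text
clock: 7.35
eef_pos: [0.53, 0.1286, 0.1656]
orientation: [0.001, 0.675, 0.738, 0.001]
ft_force: [0.3, -0.3, -0.9]
width: 0.0001
clock: 7.85
eef_pos: [0.5267, 0.1604, 0.1304]
orientation: [0.0, 0.674, 0.738, 0.001]
ft_force: [0.5, -0.3, 0.0]
width: -0.0
clock: 8.35
eef_pos: [0.5236, 0.1892, 0.1293]
orientation: [0.0, 0.674, 0.738, 0.0]
ft_force: [0.6, -0.7, -1.2]
width: 0.0
[0.52366646 0.18885366 0.12927297] 8.4 -0.0001124426148573804 [-0.86498975  0.1239983   0.07067472]
```

View pics/w11.png

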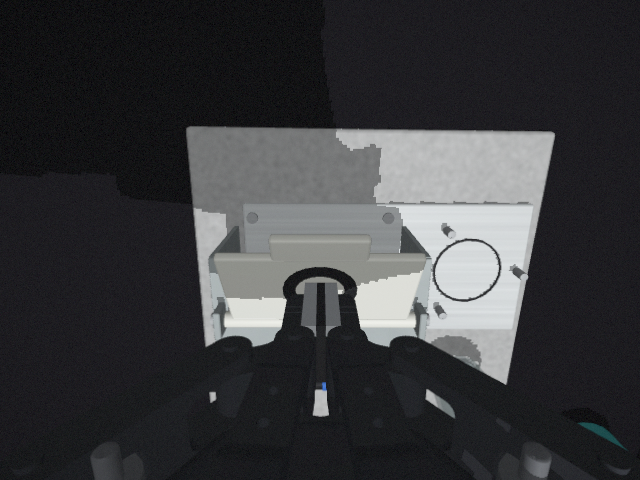

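```bash
python3 -m handwheel '[{"delta_pos":[0.006,0,0],"roll":0,"claw":1},{"delta_pos":[0.006,0,0],"roll":0,"claw":1},{"delta_pos":[0,0,-0.02],"roll":0,"claw":1},{"delta_pos":[0,0,-0.04],"roll":0,"claw":1},{"delta_pos":[0,0,-0.07],"roll":0,"claw":1}]'
python3 - <<'E'
from h import *
from rig import vision
s=vision.snapshot("wrist");p,M,o=tool();print(p,o["clock"],o["width"],o["ft_force"])
pd=np.array([.5262,.16,.0032,.0955])
for a in(0,10,20,40,60): print(a,proj(s,flagpts(pd,np.radians(a))).round().astype(int)[:4].tolist())
cv2.imwrite("pics/w12.png",s["frame"][:,:,::-1])
E
```

```text
clock: 8.9
eef_pos: [0.5233, 0.1886, 0.1991]
orientation: [-0.001, 0.675, 0.738, -0.001]
ft_force: [-0.8, 0.1, -0.1]
width: 0.0002
[0.52497567 0.18909907 0.20435892] 8.95 8.025715915584042e-05 [ 1.00655616 -0.19180586  4.97276141]
0 [[288, 180], [288, 179], [352, 180], [351, 179]]
10 [[286, 185], [287, 183], [353, 185], [353, 182]]
20 [[285, 194], [285, 190], [355, 193], [354, 189]]
40 [[282, 220], [283, 213], [357, 220], [357, 213]]
60 [[281, 258], [281, 249], [359, 257], [359, 249]]
```

View pics/w12.png

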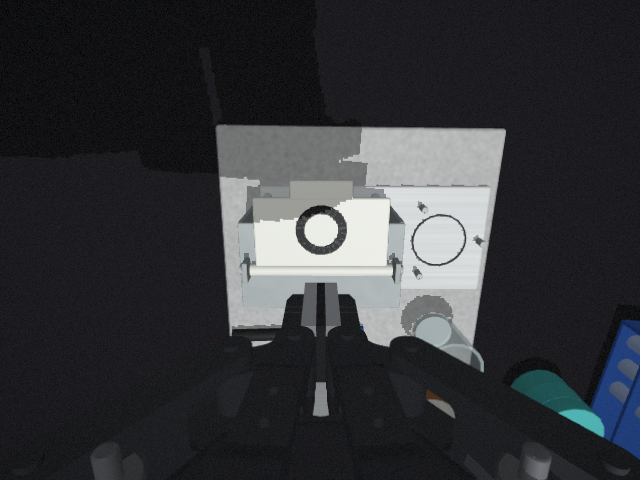

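```bash
python3 -m handwheel '[{"delta_pos":[-0.048,0,0],"roll":0,"claw":-0.46},{"delta_pos":[-0.096,0,0],"roll":0,"claw":-0.46},{"delta_pos":[-0.144,0,0],"roll":0,"claw":-0.46},{"delta_pos":[-0.192,0,0],"roll":0,"claw":-0.46},{"delta_pos":[-0.240,0,0],"roll":0,"claw":-0.46}]'
python3 -m handwheel '[{"delta_pos":[0,0,0],"roll":0,"claw":-0.46},{"delta_pos":[0,0,0],"roll":0,"claw":-0.46}]'
python3 - <<'E'
from h import *
from rig import vision
import pickle
s=vision.snapshot("wrist");p,M,o=tool();print(p,o["clock"])
pickle.dump(s,open("a1.pkl","wb"));cv2.imwrite("pics/a1.png",s["frame"][:,:,::-1])
E
python3 -m handwheel '[{"delta_pos":[-0.04,0,0],"roll":0.01,"claw":-0.46},{"delta_pos":[-0.07,0,0],"roll":0.01,"claw":-0.46},{"delta_pos":[-0.07,0,0],"roll":0.01,"claw":-0.46},{"delta_pos":[-0.07,0,0],"roll":0.01,"claw":-0.46}]'
python3 - <<'E'
from h import *
from rig import vision
import pickle
s=vision.snapshot("wrist");p,M,o=tool();print(p,o["clock"])
pickle.dump(s,open("a2.pkl","wb"));cv2.imwrite("pics/a2.png",s["frame"][:,:,::-1])
E
```

```text
clock: 9.45
eef_pos: [0.5452, -0.0521, 0.1994]
orientation: [0.0, 0.675, 0.738, 0.0]
ft_force: [0.6, 0.1, -0.3]
width: 0.0626
clock: 9.65
eef_pos: [0.5452, -0.0511, 0.1991]
orientation: [-0.0, 0.676, 0.737, 0.0]
ft_force: [-0.0, 0.7, 0.5]
width: 0.0621
[ 0.5450705  -0.05000266  0.1991464 ] 9.7
clock: 10.1
eef_pos: [0.5515, -0.1187, 0.1991]
orientation: [-0.0, 0.678, 0.735, 0.0]
ft_force: [0.0, 0.6, -0.4]
width: 0.0626
[ 0.55145462 -0.11830984  0.19919129] 10.15
```

View pics/a1.png

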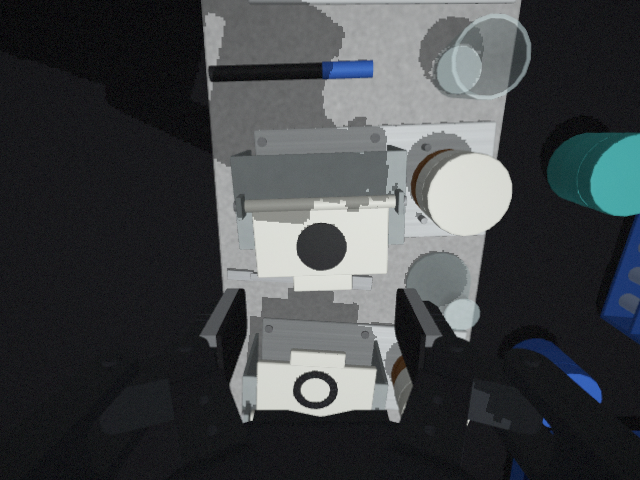

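View pics/a2.png

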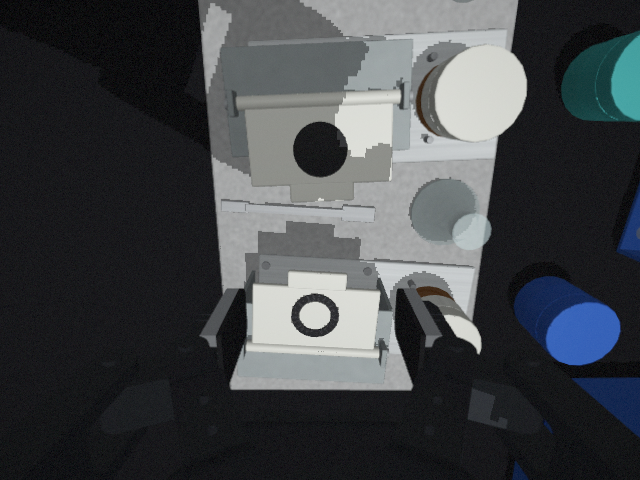

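Run:
```python
import cv2
a=cv2.imread("pics/a1.png")[340:420,230:410];b=cv2.imread("pics/a2.png")[260:360,230:410]
cv2.imwrite("pics/az.png",cv2.resize(cv2.vconcat([a,b]),None,fx=4,fy=3,interpolation=cv2.INTER_CUBIC))
```

```text
(no output)
```

View pics/az.png

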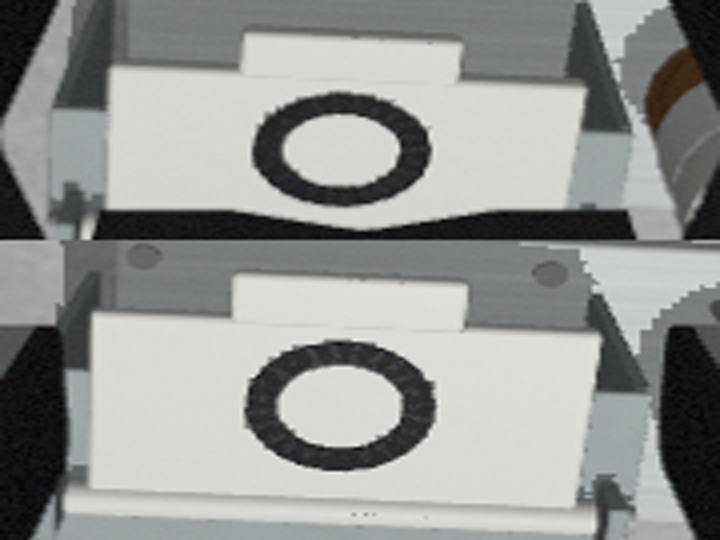

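Run:
```python
from h import *
import pickle
from scipy.optimize import least_squares
A=pickle.load(open("a1.pkl","rb"));B=pickle.load(open("a2.pkl","rb"))
L=np.array([[-22,66,77.5],[22,66,77.5],[-48,54,77.5],[48,54,77.5]])/1000
f4=lambda q,o:np.c_[(np.array(q)[:,0]+.5)/4-.5+230,(np.array(q)[:,1]+.5)/3-.5+o]
a=f4([(244,35),(461,44),(111,70),(584,87)],340)
b=f4([(233,277),(467,286),(92,314),(600,333)],180)
f=lambda p:np.r_[(proj(A,dockpts(p,L))-a).ravel(),(proj(B,dockpts(p,L))-b).ravel()]
r=least_squares(f,[.55,-.2,0,0]);print(r.x.round(4),np.degrees(r.x[3]));print(r.fun.reshape(-1,2).round(1).tolist())
p,M,o=tool()
t=dockpts(r.x,[[0,.0685,.075]])[0];print(t,M.T@(t-p),np.degrees(np.arctan2(M[1,1],M[0,1])))
```

```text
[ 0.554  -0.2168  0.0024  0.0269] 1.5404742584468594
[[-0.6, -0.3], [0.3, -0.5], [-0.3, -0.7], [0.5, -0.3], [-0.3, 0.1], [0.4, 0.0], [-0.2, 0.8], [0.3, 0.7]]
[ 0.55219191 -0.1482878   0.07739684] [-0.02999962 -0.00165292  0.12178013] 4.645724402189614
```

```bash
python3 -m handwheel '[{"delta_pos":[-0.030,-0.0015,0],"roll":0.054,"claw":-0.46},{"delta_pos":[-0.030,-0.0015,0.02],"roll":0.054,"claw":-0.46},{"delta_pos":[-0.03,-0.0015,0.05],"roll":0.054,"claw":-0.46},{"delta_pos":[-0.03,-0.0015,0.079],"roll":0.054,"claw":-0.46},{"delta_pos":[-0.03,-0.0015,0.079],"roll":0.054,"claw":-0.46}]'
python3 -m handwheel '[{"delta_pos":[0,0,0],"roll":0,"claw":-0.46}]'
python3 - <<'E'
from h import *
from rig import vision
s=vision.snapshot("wrist");p,M,o=tool();print(p,o["clock"],o["width"])
pd=np.array([.554,-.2168,.0024,.0269])
print(M.T@(dockpts(pd,[[0,.0685,.075]])[0]-p),np.degrees(np.arctan2(M[1,1],M[0,1])))
cv2.imwrite("pics/a3.png",s["frame"][:,:,::-1])
E
```

```text
clock: 10.65
eef_pos: [0.5511, -0.1477, 0.1175]
orientation: [-0.003, 0.697, 0.717, -0.001]
ft_force: [-0.0, 0.3, 0.6]
width: 0.0623
clock: 10.75
eef_pos: [0.5527, -0.1487, 0.1208]
orientation: [-0.0, 0.697, 0.717, -0.0]
ft_force: [0.5, 0.6, 0.3]
width: 0.0622
[ 0.55308693 -0.1490706   0.12148164] 10.8 0.06251821690507775
[ 0.00078473 -0.00095657  0.04408038] 1.559259990053729
```

View pics/a3.png

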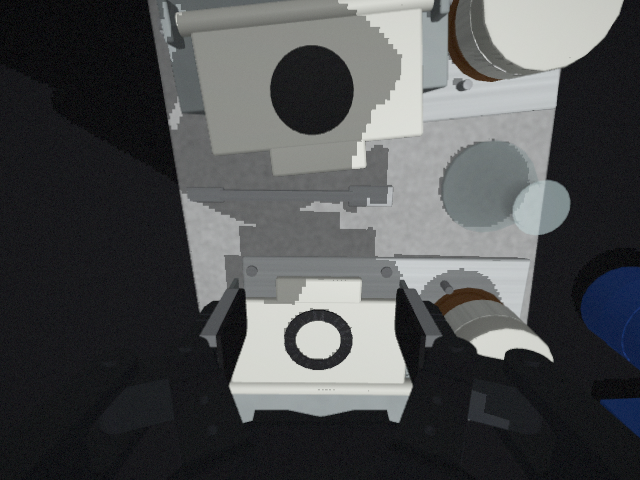

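```bash
python3 -m handwheel '[{"delta_pos":[0.0005,-0.0007,0.015],"roll":0,"claw":-0.46},{"delta_pos":[0.0005,-0.0007,0.03],"roll":0,"claw":-0.46},{"delta_pos":[0.0005,-0.0007,0.0395],"roll":0,"claw":-0.46},{"delta_pos":[0.0005,-0.0007,0.0395],"roll":0,"claw":-0.46}]'
python3 - <<'E'
from h import *
from rig import vision
s=vision.snapshot("wrist");p,M,o=tool();print(p,o["clock"],o["width"],o["ft_force"])
pd=np.array([.554,-.2168,.0024,.0269])
print(M.T@(dockpts(pd,[[0,.0685,.075]])[0]-p))
cv2.imwrite("pics/a4.png",s["frame"][:,:,::-1])
E
```

```text
clock: 11.2
eef_pos: [0.5518, -0.1491, 0.0809]
orientation: [-0.0, 0.698, 0.716, 0.0]
ft_force: [0.0, 0.3, 0.2]
width: 0.0623
[ 0.55208015 -0.149236    0.08140811] 11.25 0.0620017657012448 [-0.18362287  0.55024998  0.06583844]
[9.09347808e-04 9.91872471e-05 4.00805610e-03]
```

View pics/a4.png

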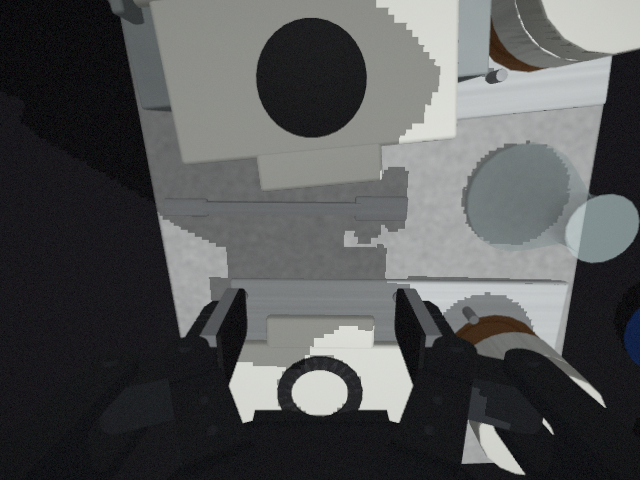

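```bash
python3 -m handwheel '[{"delta_pos":[0,0,0],"roll":0,"claw":1},{"delta_pos":[0,0,0],"roll":0,"claw":1},{"delta_pos":[0,0,0],"roll":0,"claw":1},{"delta_pos":[0,0,0],"roll":0,"claw":1},{"delta_pos":[0,0,0],"roll":0,"claw":1}]'
python3 -m handwheel '[{"delta_pos":[-0.0005,0,-0.006],"roll":0,"claw":1},{"delta_pos":[-0.001,0,-0.011],"roll":0,"claw":1},{"delta_pos":[-0.0037,0,-0.021],"roll":0,"claw":1},{"delta_pos":[-0.0082,0,-0.031],"roll":0,"claw":1}]'
python3 - <<'E'
from h import *
from rig import vision
s=vision.snapshot("wrist");p,M,o=tool();print(p,o["clock"],o["width"],o["ft_force"])
pd=np.array([.554,-.2168,.0024,.0269])
for a in(0,20,25,30,35): print(a,proj(s,flagpts(pd,np.radians(a))).round().astype(int).tolist())
cv2.imwrite("pics/a5.png",s["frame"][:,:,::-1])
E
```

```text
clock: 11.75
eef_pos: [0.5518, -0.1494, 0.082]
orientation: [0.0, 0.698, 0.716, 0.0]
ft_force: [-4.2, 1.7, 8.2]
width: 0.0412
clock: 12.15
eef_pos: [0.5518, -0.1571, 0.1124]
orientation: [-0.001, 0.698, 0.716, 0.0]
ft_force: [-1.2, 0.8, -5.4]
width: 0.0415
[ 0.5518223  -0.15796863  0.11383678] 12.2 0.041480980261066926 [-4.88900047  6.35196555 -0.64845956]
0 [[275, 272], [276, 268], [366, 272], [365, 268], [223, 294], [226, 290], [418, 294], [415, 290]]
20 [[269, 303], [271, 294], [372, 302], [371, 294], [214, 321], [216, 312], [428, 321], [425, 312]]
25 [[268, 314], [269, 304], [373, 314], [372, 304], [211, 330], [214, 320], [430, 330], [428, 320]]
30 [[267, 326], [268, 315], [375, 326], [374, 315], [209, 340], [212, 330], [432, 340], [430, 329]]
35 [[265, 340], [266, 328], [376, 340], [375, 328], [207, 351], [209, 340], [435, 351], [432, 339]]
```

View pics/a5.png

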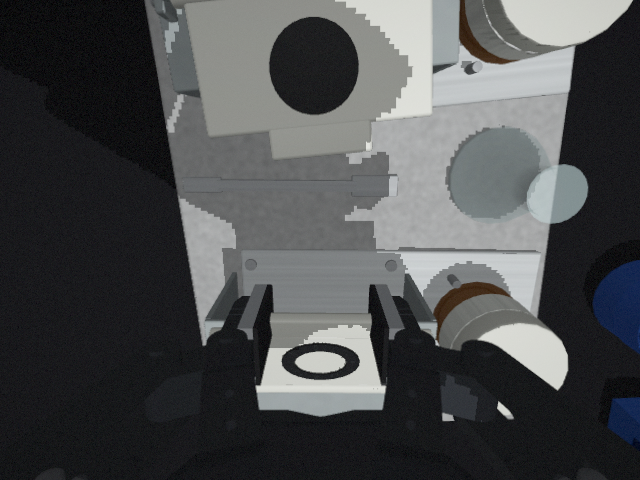

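```bash
python3 -m handwheel '[{"delta_pos":[-0.006,0,-0.009],"roll":0,"claw":1},{"delta_pos":[-0.0138,0,-0.0165],"roll":0,"claw":1},{"delta_pos":[-0.0226,0,-0.023],"roll":0,"claw":1},{"delta_pos":[-0.0323,0,-0.0275],"roll":0,"claw":1},{"delta_pos":[-0.0426,0,-0.0305],"roll":0,"claw":1}]'
python3 - <<'E'
from h import *
from rig import vision
s=vision.snapshot("wrist");p,M,o=tool();print(p,o["clock"],o["width"],o["ft_force"])
pd=np.array([.554,-.2168,.0024,.0269])
for a in(50,60,70,80,90): print(a,proj(s,flagpts(pd,np.radians(a))).round().astype(int).tolist())
cv2.imwrite("pics/a6.png",s["frame"][:,:,::-1])
E
```

```text
clock: 12.7
eef_pos: [0.5528, -0.1999, 0.1438]
orientation: [-0.0, 0.698, 0.716, 0.0]
ft_force: [-3.9, 4.4, -1.7]
width: 0.0407
[ 0.55287748 -0.2014546   0.14387534] 12.75 0.04059619801785554 [-4.13471311  3.50308164  7.68157203]
50 [[269, 251], [269, 240], [373, 251], [372, 240], [215, 260], [216, 250], [427, 260], [426, 249]]
60 [[268, 278], [268, 266], [374, 278], [374, 266], [213, 281], [214, 270], [429, 281], [428, 269]]
70 [[267, 306], [267, 294], [374, 306], [374, 294], [213, 302], [213, 291], [429, 302], [429, 291]]
80 [[268, 334], [267, 322], [374, 333], [374, 322], [213, 323], [213, 312], [429, 323], [429, 312]]
90 [[269, 358], [268, 348], [373, 358], [374, 348], [215, 342], [214, 332], [427, 342], [428, 332]]
```

View pics/a6.png

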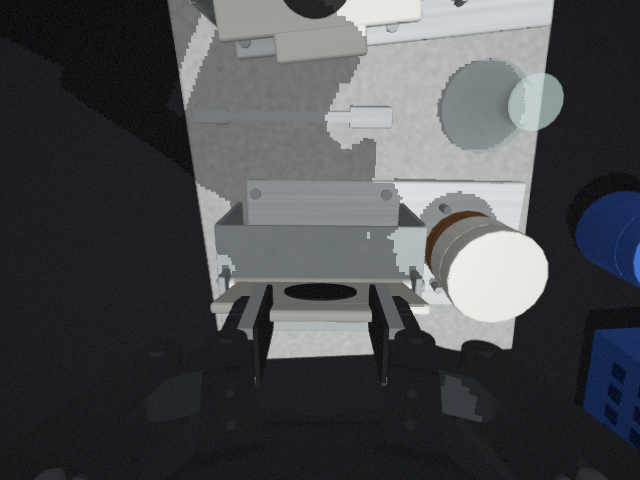

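```bash
python3 -m handwheel '[{"delta_pos":[-0.008,0,-0.002],"roll":0,"claw":1},{"delta_pos":[-0.0163,0,-0.003],"roll":0,"claw":1},{"delta_pos":[-0.0247,0,-0.003],"roll":0,"claw":1},{"delta_pos":[-0.033,0,-0.0025],"roll":0,"claw":1},{"delta_pos":[-0.038,0,-0.002],"roll":0,"claw":1}]'
python3 -m handwheel '[{"delta_pos":[-0.003,0,0],"roll":0,"claw":1},{"delta_pos":[-0.003,0,0],"roll":0,"claw":-0.4},{"delta_pos":[-0.003,0,0],"roll":0,"claw":-0.4},{"delta_pos":[-0.003,0,0],"roll":0,"claw":-0.4},{"delta_pos":[-0.003,0,0],"roll":0,"claw":-0.4}]'
python3 - <<'E'
from h import *
from rig import vision
s=vision.snapshot("wrist");p,M,o=tool();print(p,o["clock"],o["width"],o["ft_force"])
pd=np.array([.554,-.2168,.0024,.0269])
for a in(70,80,90,100,110,120): print(a,proj(s,flagpts(pd,np.radians(a))).round().astype(int).tolist())
print("pad local y",M.T@(p-dockpts(pd,[[0,0,.075]])[0]))
cv2.imwrite("pics/a7.png",s["frame"][:,:,::-1])
E
```

```text
clock: 13.25
eef_pos: [0.5536, -0.2385, 0.1434]
orientation: [-0.001, 0.698, 0.716, -0.0]
ft_force: [-1.2, 6.6, -11.9]
width: 0.04
clock: 13.75
eef_pos: [0.5545, -0.2414, 0.1449]
orientation: [0.001, 0.698, 0.716, 0.0]
ft_force: [0.5, -0.2, 0.4]
width: 0.0596
[ 0.55442187 -0.24129832  0.14474828] 13.8 0.05964224633925242 [0.05093728 0.46293596 0.14005556]
70 [[261, 207], [261, 193], [377, 206], [377, 193], [203, 210], [203, 198], [436, 210], [435, 198]]
80 [[262, 237], [262, 224], [377, 237], [377, 224], [204, 233], [203, 221], [435, 233], [436, 221]]
90 [[263, 265], [262, 253], [376, 265], [376, 253], [205, 255], [204, 243], [433, 254], [434, 243]]
100 [[265, 290], [264, 280], [374, 290], [375, 280], [208, 274], [207, 264], [431, 274], [432, 264]]
110 [[267, 311], [266, 302], [372, 310], [373, 302], [212, 290], [210, 282], [427, 290], [429, 282]]
120 [[270, 325], [269, 320], [369, 325], [370, 319], [216, 302], [214, 296], [423, 302], [425, 296]]
pad local y [-0.02454477 -0.00014463 -0.06733253]
```

View pics/a7.png

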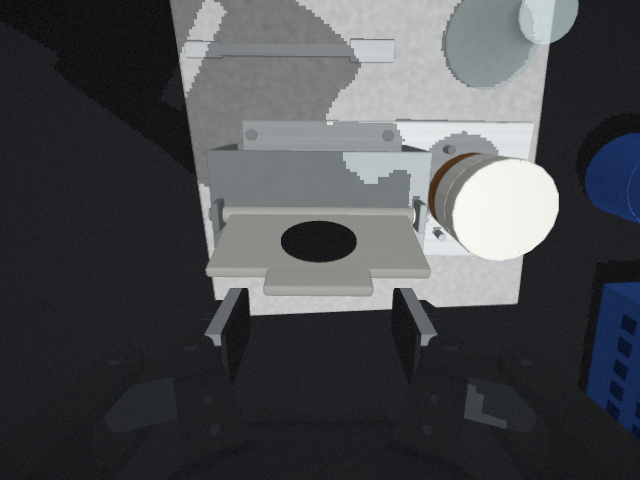

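```bash
python3 -m handwheel '[{"delta_pos":[0,0,-0.03],"roll":0,"claw":0},{"delta_pos":[0.03,0,-0.035],"roll":0,"claw":1},{"delta_pos":[0.055,0,-0.035],"roll":0,"claw":1},{"delta_pos":[0.055,0,-0.035],"roll":0,"claw":1},{"delta_pos":[0.055,0,-0.02],"roll":0,"claw":1}]'
python3 -m handwheel '[{"delta_pos":[0,0,0.03],"roll":0,"claw":1},{"delta_pos":[0,0,0.035],"roll":0,"claw":1},{"delta_pos":[-0.01,0,0.035],"roll":0,"claw":1},{"delta_pos":[-0.02,0,0.035],"roll":0,"claw":1},{"delta_pos":[-0.03,0,0.035],"roll":0,"claw":1}]'
python3 -m handwheel '[{"delta_pos":[-0.01,0,0],"roll":0,"claw":1},{"delta_pos":[-0.02,0,0],"roll":0,"claw":1},{"delta_pos":[-0.03,0,0],"roll":0,"claw":1},{"delta_pos":[-0.035,0,0],"roll":0,"claw":1},{"delta_pos":[-0.035,0,0],"roll":0,"claw":1}]'
python3 -m handwheel '[{"delta_pos":[0,0,0],"roll":0,"claw":1},{"delta_pos":[0,0,0],"roll":0,"claw":1},{"delta_pos":[0,0,-0.03],"roll":0,"claw":1},{"delta_pos":[0,0,-0.07],"roll":0,"claw":1},{"delta_pos":[0,0,-0.11],"roll":0,"claw":1}]'
python3 -m handwheel '[{"delta_pos":[0.04,0,0],"roll":0,"claw":1},{"delta_pos":[0.08,0,0],"roll":0,"claw":1},{"delta_pos":[0.12,0,0],"roll":0,"claw":1},{"delta_pos":[0.12,0,0],"roll":0,"claw":1}]'
python3 - <<'E'
from h import *
from rig import vision
s=vision.snapshot("wrist");p,M,o=tool();print(p,o["clock"],o["width"],o["ft_force"])
cv2.imwrite("pics/a8.png",s["frame"][:,:,::-1])
t=vision.snapshot("top");cv2.imwrite("pics/t8.png",t["frame"][:,:,::-1])
pd=np.array([.554,-.2168,.0024,.0269])
for a in(160,170,175,180): print(a,proj(s,flagpts(pd,np.radians(a))).round().astype(int)[:4].tolist())
E
```

```text
clock: 14.3
eef_pos: [0.5537, -0.1862, 0.166]
orientation: [0.002, 0.697, 0.717, 0.001]
ft_force: [0.0, -0.3, -0.0]
width: -0.0002
clock: 14.8
eef_pos: [0.554, -0.2176, 0.1304]
orientation: [0.001, 0.698, 0.716, 0.0]
ft_force: [-0.1, -0.8, 0.1]
width: 0.0001
clock: 15.3
eef_pos: [0.5544, -0.2519, 0.1292]
orientation: [0.0, 0.698, 0.716, 0.0]
ft_force: [-0.1, 0.5, 0.3]
width: -0.0001
clock: 15.8
eef_pos: [0.5542, -0.2505, 0.2404]
orientation: [-0.001, 0.698, 0.716, -0.0]
ft_force: [-0.3, 0.3, -1.0]
width: 0.0
clock: 16.2
eef_pos: [0.5508, -0.127, 0.2397]
orientation: [-0.0, 0.696, 0.718, 0.0]
ft_force: [-0.4, -0.6, -0.7]
width: 0.0002
[ 0.55120844 -0.12889422  0.2396718 ] 16.25 0.00012350206315976314 [-0.93949734 -0.71494746 -0.46855637]
160 [[296, 388], [295, 390], [345, 388], [345, 390]]
170 [[296, 382], [296, 385], [344, 382], [344, 385]]
175 [[297, 378], [297, 381], [343, 378], [344, 381]]
180 [[297, 374], [297, 378], [343, 374], [343, 378]]
```

View pics/a8.png

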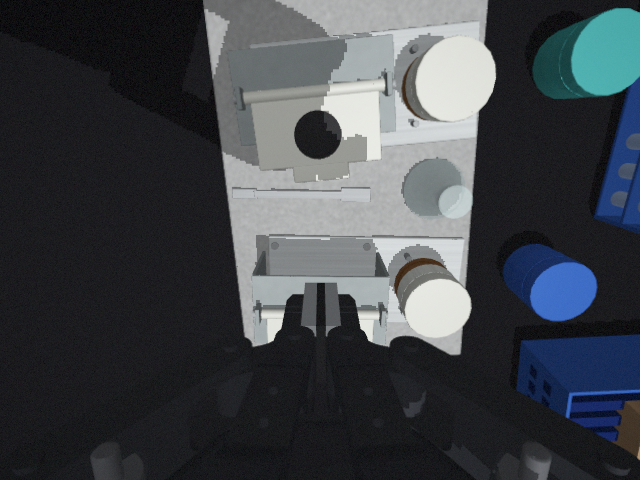

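View pics/t8.png

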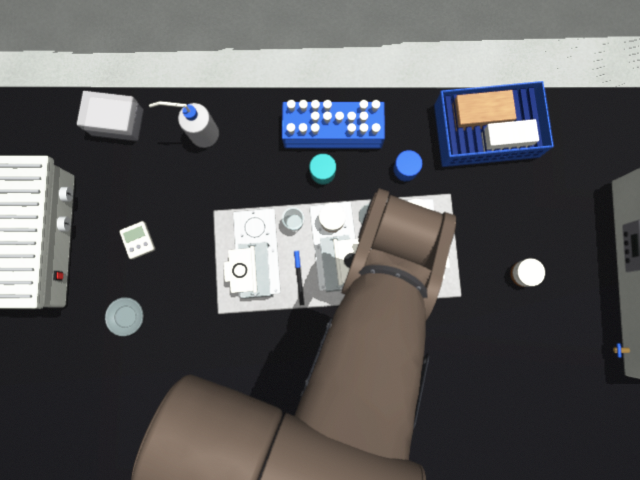

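```bash
python3 -m handwheel '[{"delta_pos":[0.048,0,0],"roll":0,"claw":1},{"delta_pos":[0.096,0,0],"roll":0,"claw":1},{"delta_pos":[0.144,0,0],"roll":0,"claw":1},{"delta_pos":[0.192,0,0],"roll":0,"claw":1},{"delta_pos":[0.24,0,0],"roll":0,"claw":1}]'
python3 -m handwheel '[{"delta_pos":[0.048,0,0],"roll":0,"claw":1},{"delta_pos":[0.096,0,0],"roll":0,"claw":1},{"delta_pos":[0.144,0,0],"roll":0,"claw":1},{"delta_pos":[0.192,0,0],"roll":0,"claw":1},{"delta_pos":[0.24,0,0],"roll":0,"claw":1}]'
python3 - <<'E'
from h import *
from rig import vision
t=vision.snapshot("top");s=vision.snapshot("scene");p,M,o=tool();print(p,o["clock"],o["ft_force"])
a=cv2.resize(t["frame"][190:315,215:465,::-1],None,fx=3,fy=2.4*1.25,interpolation=cv2.INTER_CUBIC)
cv2.imwrite("pics/t9.png",a)
cv2.imwrite("pics/s9.png",cv2.resize(s["frame"][185:310,190:430,::-1],None,fx=3.2,fy=3.2,interpolation=cv2.INTER_CUBIC))
for pd,a,n in(([.554,-.2168,.0024,.0269],180,"a"),([.5262,.16,.0032,.0955],0,"b")):
  print(n,((proj(t,flagpts(np.array(pd),np.radians(a)))[::2]-[215,190])*3).round().tolist(),((proj(s,flagpts(np.array(pd),np.radians(a)))[::2]-[190,185])*3.2).round().tolist())
E
```

```text
clock: 16.8
eef_pos: [0.5453, 0.1097, 0.2393]
orientation: [0.0, 0.698, 0.716, 0.0]
ft_force: [0.5, -0.5, 1.1]
width: 0.0001
clock: 17.3
eef_pos: [0.5393, 0.3499, 0.2392]
orientation: [0.0, 0.698, 0.716, 0.0]
ft_force: [1.1, -0.1, -0.2]
width: 0.0001
[0.53873916 0.35271863 0.2386693 ] 17.4 [-0.8882208  -1.4747374   0.25010547]
a [[700.0, 229.0], [697.0, 172.0], [686.0, 264.0], [679.0, 138.0]] [[117.0, 50.0], [94.0, 82.0], [143.0, 34.0], [92.0, 106.0]]
b [[28.0, 273.0], [24.0, 215.0], [46.0, 306.0], [38.0, 179.0]] [[702.0, 175.0], [692.0, 214.0], [693.0, 150.0], [670.0, 234.0]]
```

View pics/t9.png

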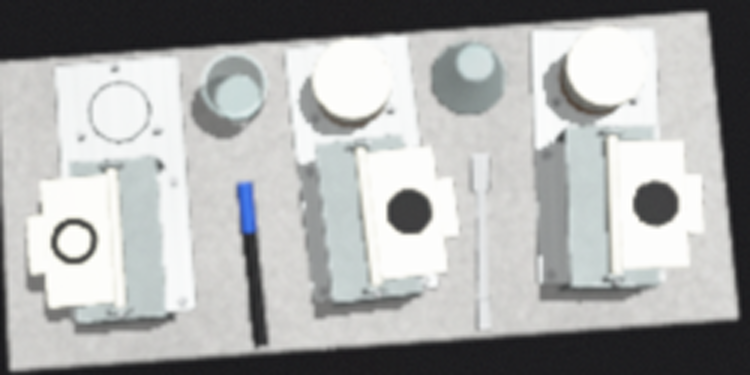

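View pics/s9.png

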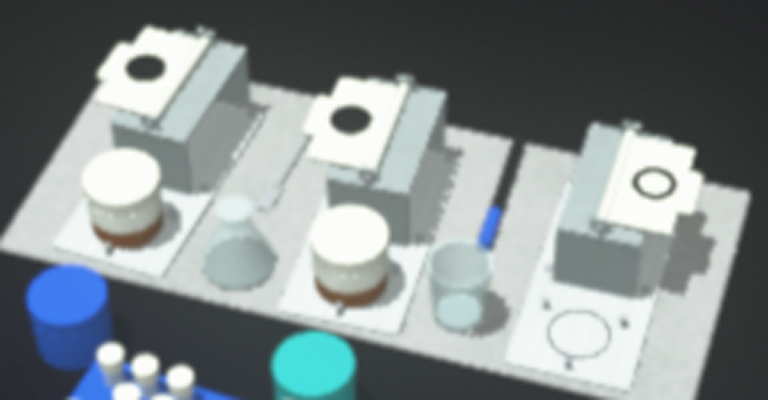

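```bash
python3 -c "
from rig import job
print(job.hand_in())"
```

```text
the job is handed in; nothing more can be done
None
```

I flipped the two wrong flags and handed the job in at about 17.4 s on the robot's clock, well under the 48 s limit. No verdict came back.

- **Flags flipped:** flag_b now shows the open ring on the empty dock, and flag_a shows the solid disc on its loaded dock. flag_c was already right, so I left it alone.
- **Different grip:** the tool can't tilt, so a fingertip could not be hooked under the tabs. I pinched each tab lightly by its sides with the pads and swung it up along its arc. Nothing was picked up.
- **One surprise:** after I released them, each flag stayed standing just past upright (about 97° and 101°) instead of falling. I nudged each one over with the closed fingers from behind.

**Last checks:** I checked pictures from the top and scene cameras with the arm withdrawn.
- **Flags:** all three lie flat and show the right face. The tab corners of flag_a and flag_b sit within a few pixels of where my fitted model puts them when flat.
- **Bystanders:** the jars on the docks, beaker, flask, marker and spatula look unmoved; I checked the off-dock jar, timer and dish in an earlier top picture, taken after the last contact. I compared these by eye and did not measure them.
- **Forces:** the highest wrist reading I saw was about 14 N, and it was near zero at the end.
- **Disagreement:** my first dock heights, from the fixed cameras, ranged from 0 to 15 mm. I refitted docks a and b from wrist-camera pairs (2.4 and 3.2 mm, residuals under 1 pixel) and worked from those.

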